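# Load a carrier plate and hold it out over the inspection lens

### The job

Fit out the brown carrier plate for its underside camera check: stand each of the two loose brass pillars in the empty pocket of the plate next to the pillar of its own length, and only then slide the plate straight out along its shelf, towards the lens, until the red line across the plate is directly above the shelf's edge. That far out the plate would tip, so finish while still holding it: level, at rest on the shelf, the red line on the edge and all four pillars standing in their pockets. Never let the plate tip, and leave the bottle and the screwdriver where they are.

Things in the scene. Friction and masses are not known exactly. Their poses are not given: they have to be found in the camera images.
- ledge: Fixed inspection shelf: grey block with a flat steel top, no guides, 300 (x) x 190 (y) x 70 mm high. Origin at the centre of the block's underside, on the bench; its x axis points outward, towards the lens (roughly world +y, up to 18 degrees either way).
- ledge_edge (a point): Middle of the shelf's upper outward edge, 150 mm along x from its origin, 70 mm above the bench; axes as ledge. On the bench beyond it, on a flat foot, stands a black and blue upward-looking lens, its axis 100 mm past the edge, its top 41 mm above the bench: the plate passes 29 mm over it.
- plate: Loose brown carrier plate, 260 (x) x 120 (y) x 12 mm thick, about 0.5 kg, lying on the shelf with its x axis outward (within 3 degrees of the shelf's). Origin at the centre of its underside, z up. Two rows of two pockets along x, at y = +30 and y = -30 mm. Unheld, it tips off the shelf once the overhang passes about 130 mm; with the red line on the edge the overhang is 175 mm.
- plate_mark (a point): Middle of the red line, 4 mm wide, painted across the whole width of the plate's top at x = -45 mm in the plate's frame (12 mm above the underside).
- plate_grip (a point): Middle of the top of the bare aluminium grip bar that stands across the plate's tail (x = -110 mm): 14 mm thick along the plate's x, 60 mm along y, 36 mm high above the plate's top, so this point is 48 mm above the plate's underside. Fixed to the plate; axes as plate.
- pocket_left (a point): Centre of the floor of the empty pocket at x = 30, y = +30 mm on the plate: round, blind, 20 mm wide, 8 mm deep, its floor 4 mm above the plate's underside. 50 mm further along x, in the same row, a like pocket already holds a pillar.
- pocket_right (a point): Centre of the floor of the empty pocket at x = 30, y = -30 mm on the plate; otherwise like pocket_left. Both floors look bright metal.
- tall_loose: Loose long brass pillar, 16 mm diameter, 60 mm long, 45 g, standing on the bench. Origin at the centre of its underside, z up along it. 
- short_loose: Loose short brass pillar, 16 mm diameter, 40 mm long, 30 g, standing on the bench. Origin at the centre of its underside, z up along it. 
- tall_set: Long brass pillar, 16 mm diameter, 60 mm long, standing loosely in the far pocket (x = 80 mm) of one of the plate's rows; either row. Origin at the centre of its underside, z up along it. 
- short_set: Short brass pillar, 16 mm diameter, 40 mm long, standing loosely in the far pocket (x = 80 mm) of the other row. Origin at the centre of its underside, z up along it. 
- flux: White bottle with blue cap, 44 mm diameter, 100 mm high, standing on the bench; leave alone. Origin at the centre of its underside.
- driver: Screwdriver, 160 mm long, lying on the bench; leave alone. Its x axis runs along it, tip towards +x.

How it is judged:
By the outcome, as a careful person would: the job done as asked, in the order asked, and still so for the second after the job is handed in, while the arm keeps its last pose, push and grip.
It also fails if it takes over 72 s, if anything falls off the work surface, if the arm or the gripper's body presses on something with over 40 N, if the wrist force passes 120 N, or if a joint passes its speed limit or range.

### The arm

A 6-joint arm with a two-finger parallel gripper is mounted at the origin on the work surface. World frame = base frame: x ahead of the robot, y to its left, z up, the work surface at z = 0. Lengths are in m, angles in rad, forces in N, time in s.
With the tool pointing down it reaches from about 0.35 to 0.85 m from the base axis. Payload 8.1 kg.
Tool frame: the origin (TCP) lies between the finger pads; the fingertips stand 14 mm ahead of it and the grasp point (between the pads) lies 5 mm behind it (robot.tcp_to_tips is the z of the fingertips in the tool frame, in m); z points along the fingers, y is the line along which they close (so a half turn about z gives the same grasp; the last joint's range is limited). The gripper opens to 93 mm and grips with 3 to 60 N. Pads are 15 mm wide; open, the fingers measure 128 mm over their backs; the gripper's body (75 mm by 188 mm) begins 65 mm behind the grasp point.
Start: joints at [1.238, 0.13, 1.488, -0, 1.523, -0.085], TCP at [0.147, 0.582, 0.233] pointing down, gripper open.
Joint ranges: [-2.96, 2.96], [-0.89, 2.26], [0.02, 2.5], [-1.34, 4.48], [0, 2.73], [-2.66, 2.66]. Speed limits (rad/s): [2.39, 2.39, 2.79, 3.14, 3.14, 3.14].

### API

Orientations are given as a rotation vector (axis times angle).
In Python, from plant import sensors, read_camera, robot gives the robot as it stands.
- The arm moves only by the tool advance, called after "Emit:" as name(argument=value, ...) on one line, values as JSON. Schema: {"type":"object","properties":{"increments":{"type":"array","items":{"type":"object","properties":{"jaw":{"type":"number"},"x":{"type":"number"},"y":{"type":"number"},"z":{"type":"number"},"yaw":{"type":"number"}},"additionalProperties":false,"required":["jaw"]},"minItems":1,"maxItems":20},"grip_n":{"type":"number"},"only":{"type":"string"},"quiet":{"type":"boolean"},"lines":{"type":"string"}},"required":["increments"],"additionalProperties":false}. increments is a list of rows, 1 to 20 of them, each an object with the fields jaw (the finger opening in m), x, y, z (the shift in a scale on which 1.0 is 0.4 m), yaw (a turn about the tool's z in parts of the range, where 1.0 means pi rad); a field left out counts as zero (the opening has to be given); each row shifts and turns the commanded pose from where the row before left it, along the tool's axes as they then stand; what a row does not reach is not made up. A row lasts 1/10 s, in which the tool goes at most 0.05 m and 0.15 rad, less where a joint would pass 70% of its speed; a pose out of reach is approached as far as the arm can. The fingers move at their own pace and stop on an object; grip_n is the grip in N (left out, the last holds). Time passes only in rows, so rows that do not move let the fingers close. The tool returns the time, the measured TCP pose, the force, the opening and the grip force at its end. only (a regular expression) keeps the lines of the reply that match it, lines (a string "A,B") keeps lines A to B, and quiet returns only ok. Shift and turn numbers lie between -1 and 1, and a call with a number outside is refused. Input that does not fit is refused with a message, and nothing moves.
- sensors.read_state(): the state, without advancing time (a new reading comes with each control period).
- read_camera(name): name is "scene" or "top"; returns a dict with "image" (420x560x3 uint8, red, green, blue), "depth" (420x560 float32, m along the optical axis (not along the pixel's ray), 0 where there is no reading), "fx", "fy", "cx", "cy" (pixels), "dist" ([k1, k2, p1, p2, k3] as OpenCV has them; the pictures are not rectified), "R" (3x3) and "t" (3): a world point X has camera coordinates R X + t. Camera axes: x right, y down, z forward; pixel columns grow to the right and rows downward; lengths in m; the calibration is good to about 2 mm. A picture is of the moment at which its call begins.
- robot.close_job(): hands the job in; it is judged then, once.
The state is a dict: "t": time; "q": joint angles; "dq": joint speeds; "joint_torque": joint torques, N m; "tool_pos": TCP position; "orientation": TCP orientation; "force": force on the tool from outside, world axes, zero at the start; "wrist_torque": the same for the moment, N m; "opening": finger opening in m; "gripper_force": force on a finger pad.
Only numpy, scipy, OpenCV 4.12 (cv2) and the standard library are available. Lean on these libraries where they do the work, as an engineer would, in place of code of your own. Each camera call takes 0.05 s, during which the arm holds its last target. There are 200 camera calls.

## Working session

There is one attempt and no reset: what is moved stays moved. The work goes in short steps, Python scripts to look and compute and a tool call to move; the robot and the scene stay as the last step left them, time stands still between calls to the robot, and variables do not carry over. Pictures are saved under pics/ and viewed, at most 10 in all, crops included, and the job is handed in when it is done.

```bash
ls; mkdir -p pics; cat > look.py <<'E'
import cv2,sys,numpy as np,pickle
from plant import sensors, read_camera, robot
def snap(n,f):
    c=read_camera(n); cv2.imwrite(f"pics/{f}.png",c["image"][:,:,::-1]); pickle.dump(c,open(f"pics/{f}.pkl","wb")); return c
E
python3 - <<'E'
from look import *
for n in("scene","top"):
    c=snap(n,n+"0"); print(n,c["fx"],c["dist"],(-c["R"].T@c["t"]).round(3),c["R"].round(2).tolist(),(c["depth"]>0).mean())
print(sensors.read_state(),robot.tcp_to_tips)
E
```

```text
pics
scene 498.0975382469206 [0.02088961 0.         0.         0.         0.        ] [ 1.347 -0.89   0.886] [[0.73, 0.68, -0.01], [0.37, -0.41, -0.84], [-0.57, 0.61, -0.55]] 0.9871173469387755
top 497.8354257964197 [-0.00835136  0.          0.          0.          0.        ] [0.344 0.022 1.341] [[0.02, -1.0, 0.02], [-0.99, -0.02, -0.15], [0.15, -0.02, -0.99]] 0.9958163265306123
{'t': 0.1, 'q': array([ 1.23760181e+00,  1.31079420e-01,  1.48916707e+00, -3.63742651e-06,
        1.52299674e+00, -8.54125540e-02]), 'dq': array([ 0.00134195, -0.00188105, -0.00191196, -0.00238008, -0.00044551,
        0.00011102]), 'joint_torque': array([ 8.79662730e-04, -5.61342788e+01, -4.93092084e+01,  7.70432549e-02,
        2.92033661e-02, -6.22371863e-05]), 'tool_pos': array([0.14697927, 0.58121564, 0.23169786]), 'orientation': array([-3.88177746e-01, -3.11717558e+00,  2.53704315e-03]), 'force': array([-0.03370206, -0.70176902,  0.32632626]), 'wrist_torque': array([-0.00151982, -0.0308269 ,  0.04121011]), 'gripper_force': 0.0, 'opening': 0.09262623533215608} 0.014
```

View pics/top0.png

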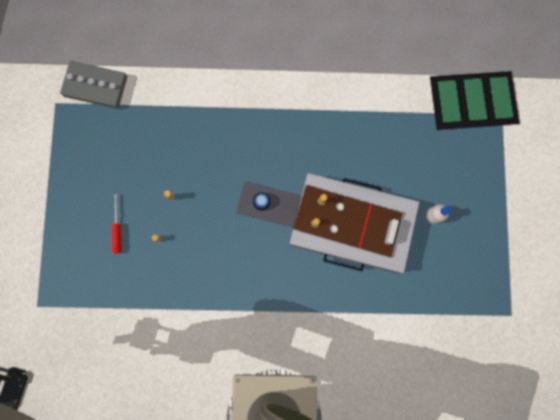

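View pics/scene0.png

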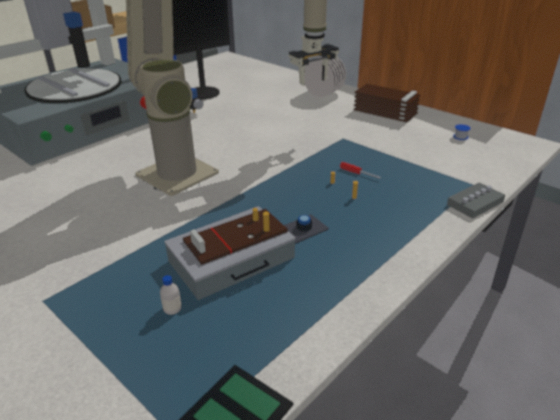

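The top view shows the loose pillars at about (168,195), which is the tall one, and (156,238). The plate is at (350,220) with its red line at (365,226), its set pillars at (323,199) and (316,223), its empty pockets at (340,206) and (334,229), and its bar at (391,232). In the scene view the tall pillars are at (355,190) and (266,222). Next I measure.

```bash
cat >> look.py <<'E'
def load(f): return pickle.load(open(f"pics/{f}.pkl","rb"))
def ray(c,uv):
    K=np.array([[c["fx"],0,c["cx"]],[0,c["fy"],c["cy"]],[0,0,1]])
    p=cv2.undistortPoints(np.float64(uv).reshape(-1,1,2),K,np.float64(c["dist"]))[:,0]
    return -c["R"].T@c["t"], np.c_[p,np.ones(len(p))]@c["R"]
def cast(c,uv,z):
    o,d=ray(c,uv); return o+d*((z-o[2])/d[:,2])[:,None]
def blobs(m,amin=6):
    n,l,s,ce=cv2.connectedComponentsWithStats(m.astype(np.uint8)); return [(ce[i],s[i],l==i) for i in range(1,n) if s[i,4]>=amin]
def hsv(c): return cv2.cvtColor(c["image"],cv2.COLOR_RGB2HSV).astype(int)
E
python3 - <<'E'
from look import *
for n in("top0","scene0"):
    c=load(n);H=hsv(c);h,s,v=H[...,0],H[...,1],H[...,2]
    print(n)
    for nm,m in dict(orange=(h>10)&(h<28)&(s>150)&(v>130),red=((h<4)|(h>175))&(s>190)&(v>110),brown=(h<14)&(s>110)&(v<130)&(v>30)).items():
        for ce,st,l in blobs(m,10):
            if c is not None and (n=="top0" and not(80<ce[1]<310) or n=="scene0" and not(130<ce[1]<320 and 130<ce[0]<420)): continue
            o=c["depth"][l]; print(nm,ce.round(1),st, np.median(o).round(3))
            if nm=="brown" and st[4]>500: print(cv2.minAreaRect(np.argwhere(l)[:,::-1].astype(np.float32)))
c=load("top0");im=c["image"][160:290,225:425,::-1]
cv2.imwrite("pics/crop_top.png",cv2.resize(im,None,fx=4,fy=4,interpolation=cv2.INTER_CUBIC))
E
```

```text
top0
orange [167.9 193.9] [166 192   5   5  18] 1.296
orange [322.5 197.8] [319 194   8   9  54] 1.231
orange [315.8 221.1] [313 218   7   7  40] 1.24
orange [155.4 237.5] [153 236   6   4  17] 1.298
red [364.9 225.1] [359 205  13  42  72] 1.273
red [116.2 238.4] [113 225   8  27 199] 1.312
brown [332.6 216.4] [ 295  187   75   60 2542] 1.275
((331.97894287109375, 215.88479614257812), (66.794677734375, 43.854736328125), 16.22019386291504)
brown [378.1 229.8] [ 361  205   40   51 1072] 1.272
((380.9079895019531, 230.0194854736328), (31.047897338867188, 44.42626190185547), 14.620874404907227)
brown [119.4 231.8] [119 225   2  14  17] 1.321
brown [119.7 245.9] [119 240   2  12  18] 1.315
scene0
orange [265.8 213.6] [264 212   5   4  16] 1.341
red [354.2 168. ] [351 167   8   3  10] 1.771
red [226.3 244.7] [222 240   9  10  14] 1.311
brown [346.1 166.6] [341 164  12   6  34] 1.786
brown [355.3 169.6] [352 168   8   5  17] 1.768
brown [235.7 236. ] [ 199  211   87   51 1744] 1.348
((238.616943359375, 233.83407592773438), (29.259607315063477, 91.41267395019531), 70.70995330810547)
brown [187.1 239.8] [185 237   5   6  19] 1.332
```

View pics/crop_top.png

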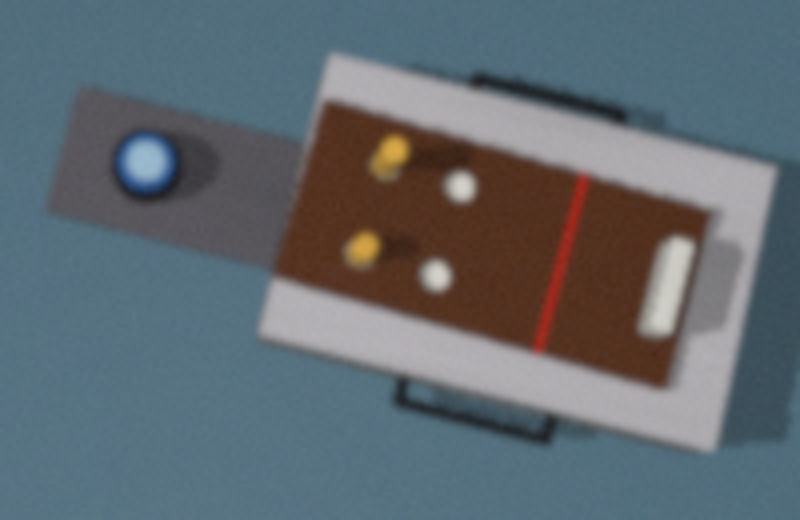

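Crop (×4, offset 225,160): the pockets are at (460,187) and (436,275), the red line runs from (585,178) to (540,350), and the shelf's outward edge from (330,53) to (258,337). The tall pillar is set in the right row (-y).

```bash
cat >> look.py <<'E'
def line(c,m,z,ang=False):
    p=cast(c,np.argwhere(m)[:,::-1],z)[:,:2]; return p
def platepose(c,zp=.07):
    "pockets, red line -> plate origin & axis angle (top cam)"
    H=hsv(c);h,s,v=H[...,0],H[...,1],H[...,2]
    red=max(blobs(((h<5)|(h>174))&(s>170)&(v>90)&(np.arange(560)>225)),key=lambda b:b[1][4])[2]
    p=line(c,red,zp+.012); vx,vy,x0,y0=cv2.fitLine(p.astype(np.float32),cv2.DIST_L2,0,.01,.01).ravel()
    return p.mean(0),np.array([vx,vy])
E
python3 - <<'E'
from look import *
c=load("top0");H=hsv(c);h,s,v=H[...,0],H[...,1],H[...,2]
rc,rd=platepose(c); 
if rd[0]<0: rd=-rd     # along -y_plate
print("red mid",rc,"x dir",-rd[1],rd[0],"yaw",np.degrees(np.arctan2(rd[0],-rd[1])))
w=(s<60)&(v>150)
for ce,st,l in blobs(w,5):
    if 285<ce[0]<410 and 180<ce[1]<260: print("white",ce.round(2),st,cast(c,[ce],.074).round(4),cast(c,[ce],.118).round(4))
# intensity-weighted pockets
g=v-40.
for u0,v0 in((340,206),(334,229)):
    P=[(x,y) for y in range(v0-6,v0+7) for x in range(u0-6,u0+7)]; W=np.array([max(0,(130-s[y,x])) for x,y in P],float)
    ce=(np.array(P)*W[:,None]).sum(0)/W.sum(); print("pocket",ce.round(2),cast(c,[ce],.074).round(4))
# shelf outward edge: gradient samples along rows beyond plate
e=[]
gray=cv2.cvtColor(c["image"],cv2.COLOR_RGB2GRAY).astype(float); sat=s.astype(float)
for r in list(range(177,184))+list(range(233,243)):
    ue=307.5-(r-173)*(18/71.); u=np.arange(int(ue)-6,int(ue)+7); a=sat[r,u]
    lo,hi=a[-4:].mean(),a[:4].mean(); k=np.where((a[:-1]>(lo+hi)/2)&(a[1:]<=(lo+hi)/2))[0]
    if len(k): k=k[0]; e.append((u[k]+(a[k]-(lo+hi)/2)/(a[k]-a[k+1]),r))
E_=cast(c,e,.07)[:,:2]; print(np.round(e,1).tolist())
vx,vy,x0,y0=cv2.fitLine(E_.astype(np.float32),cv2.DIST_HUBER,0,.001,.01).ravel(); 
if vx<0:vx,vy=-vx,-vy
print("edge",x0,y0,vx,vy,"yaw",np.degrees(np.arctan2(vx,-vy)),"perp dist red->edge",(np.array([x0,y0])-rc)@np.array([-vy,vx]))
# loose pillars, both views
for n,boxes in(("top0",((168,195,.06),(156,238,.04))),("scene0",((355,190,.06),(333,178,.04)))):
    c=load(n);H=hsv(c);h,s,v=H[...,0],H[...,1],H[...,2]
    for u0,v0,L in boxes:
        m=np.zeros(h.shape,bool); sl=np.s_[v0-13:v0+14,u0-10:u0+11]; m[sl]=((h>8)&(h<32)&(s>90)&(v>70))[sl]
        b=max(blobs(m),key=lambda b:b[1][4]); print(n,L,b[0].round(2),b[1],cast(c,[b[0]],L/2).round(4), "z range", c["depth"][b[2]].min())
E
```

```text
red mid [ 0.49187036 -0.22006662] x dir 0.26330486 0.9647127 yaw 74.73375
white [359.67 225.01] [ 290  174  128   98 3117] [[ 0.4942 -0.2085  0.074 ]] [[ 0.489  -0.2005  0.118 ]]
white [339.72 206.19] [337 203   6   7  32] [[ 0.542 -0.157  0.074]] [[ 0.5352 -0.1508  0.118 ]]
white [391.64 231.17] [386 220  12  23 163] [[ 0.48  -0.291  0.074]] [[ 0.4753 -0.2801  0.118 ]]
white [333.66 228.53] [331 226   6   6  32] [[ 0.4837 -0.1415  0.074 ]] [[ 0.4789 -0.1358  0.118 ]]
pocket [339.62 206.15] [[ 0.5421 -0.1568  0.074 ]]
pocket [333.46 228.4 ] [[ 0.484 -0.141  0.074]]
[[305.2, 177.0], [304.9, 178.0], [304.6, 179.0], [304.3, 180.0], [304.1, 181.0], [303.8, 182.0], [303.5, 183.0], [290.8, 233.0], [290.6, 234.0], [290.4, 235.0], [290.0, 236.0], [289.9, 237.0], [289.6, 238.0], [289.4, 239.0], [289.1, 240.0], [288.8, 241.0], [288.7, 242.0]]
edge 0.5036674 -0.039952096 0.97312135 -0.23029284 yaw 76.685684 perp dist red->edge 0.1779900615407275
top0 0.06 [168.63 194.73] [164 191  10   8  49] [[0.5699 0.2934 0.03  ]] z range 1.2919606
top0 0.04 [155.93 237.78] [152 235   9   6  40] [[0.4552 0.3232 0.02  ]] z range 1.2951634
scene0 0.06 [354.56 188.9 ] [353 181   5  18  70] [[0.5682 0.2953 0.03  ]] z range 1.607994
scene0 0.04 [332.43 176.79] [331 172   4  11  42] [[0.4549 0.3243 0.02  ]] z range 1.7050494
```

```bash
cat >> look.py <<'E'
from scipy.spatial.transform import Rotation as Ro
def go(p,yaw=None):
    "delta in tool axes to world TCP p, and turn about tool z so tool y has yaw (deg, mod 180)"
    s=sensors.read_state();R=Ro.from_rotvec(s["orientation"]).as_matrix()
    cur=np.degrees(np.arctan2(R[1,1],R[0,1])); print("tcp",s["tool_pos"].round(4),"yaw_y",cur.round(2),"tilt",np.degrees(np.arccos(-R[2,2])).round(2),"F",s["force"].round(1),"q6",s["q"][5].round(2),"t",s["t"],"open",round(s["opening"],4))
    print("delta tool",(R.T@(np.array(p)-s["tool_pos"])).round(4))
    if yaw is not None: d=-(yaw-cur); d=(d+90)%180-90; print("turn",np.radians(d).round(4))
E
python3 -c "
from look import *
go([.569,.2943,.10],74.8)"
```

```text
tcp [0.147  0.5812 0.2317] yaw_y 75.8 tilt 0.09 F [-0.  -0.7  0.3] q6 -0.09 t 0.1 open 0.0926
delta tool [-0.4795 -0.1744  0.1319]
turn 0.0175
```

Careful with the scale: shifts go in shares of 0.4 m and turns go in shares of pi rad. That gives: -0.04 m / 0.4 = -0.1, -0.0145 m / 0.4 = -0.0363, 0.0175 rad / 3.1416 = 0.0056.

Emit:
advance(increments=[{"jaw":0.093, "x":-0.1, "y":-0.0363, "z":0.0275, "yaw":0.0056}, {"jaw":0.093, "x":-0.1, "y":-0.0363, "z":0.0275}, {"jaw":0.093, "x":-0.1, "y":-0.0363, "z":0.0275}, {"jaw":0.093, "x":-0.1, "y":-0.0363, "z":0.0275}, {"jaw":0.093, "x":-0.1, "y":-0.0363, "z":0.0275}, {"jaw":0.093, "x":-0.1, "y":-0.0363, "z":0.0275}, {"jaw":0.093, "x":-0.1, "y":-0.0363, "z":0.0275}, {"jaw":0.093, "x":-0.1, "y":-0.0363, "z":0.0275}, {"jaw":0.093, "x":-0.1, "y":-0.0363, "z":0.0275}, {"jaw":0.093, "x":-0.1, "y":-0.0363, "z":0.0275}, {"jaw":0.093, "x":-0.1, "y":-0.0363, "z":0.0275}, {"jaw":0.093, "x":-0.1, "y":-0.0363, "z":0.0275}, {"jaw":0.093}, {"jaw":0.093}], grip_n=15)

```text
t: 1.5
tool_pos: [0.5651, 0.2874, 0.0994]
orientation: [-0.419, -3.112, 0.001]
force: [-0.2, 0.5, 0.1]
opening: 0.0928
gripper_force: 0.0
```

```bash
python3 -c "
from look import *
go([.569,.2943,.019],74.8)"
```

```text
tcp [0.5651 0.2874 0.0994] yaw_y 74.67 tilt 0.13 F [-0.2  0.5  0.1] q6 -0.91 t 1.5 open 0.0928
delta tool [-0.0021  0.0077  0.0804]
turn -0.0022
```

Converted, 0.02 m / 0.4 = 0.05, 0.0077 m / 0.4 = 0.0193.

Emit:
advance(increments=[{"jaw":0.093, "x":-0.005, "y":0.0193, "z":0.05}, {"jaw":0.093, "z":0.05}, {"jaw":0.093, "z":0.05}, {"jaw":0.093, "z":0.05}, {"jaw":0.06}, {"jaw":0.03}, {"jaw":0.02}, {"jaw":0.01}, {"jaw":0.01}, {"jaw":0.01}, {"jaw":0.01}, {"jaw":0.01}], grip_n=10)

```text
t: 2.7
tool_pos: [0.5691, 0.2954, 0.0207]
orientation: [0.416, 3.114, 0.0]
force: [0.3, -0.0, -0.7]
opening: 0.0336
gripper_force: 0.0
```

```bash
python3 -c "
from look import *
go([.569,.2943,.019],74.8)"
```

```text
tcp [0.5691 0.2954 0.0207] yaw_y 74.79 tilt 0.0 F [ 0.3 -0.  -0.7] q6 -0.91 t 2.7 open 0.0336
delta tool [-0.0001 -0.0011  0.0017]
turn -0.0002
```

Emit:
advance(increments=[{"jaw":0.01}, {"jaw":0.01}, {"jaw":0.01}, {"jaw":0.01}, {"jaw":0.01}, {"jaw":0.04}, {"jaw":0.04}, {"jaw":0.04}, {"jaw":0.04}, {"jaw":0.04}])

```text
t: 3.7
tool_pos: [0.5691, 0.2954, 0.0206]
orientation: [0.415, 3.114, 0.0]
force: [0.4, 0.4, 1.2]
opening: 0.0399
gripper_force: 0.0
```

Emit:
advance(increments=[{"jaw":0.04, "yaw":0.0477}, {"jaw":0.04, "yaw":0.0477}, {"jaw":0.04, "yaw":0.0477}, {"jaw":0.04, "yaw":0.0477}, {"jaw":0.04, "yaw":0.0477}, {"jaw":0.04, "yaw":0.0477}, {"jaw":0.04, "yaw":0.0477}, {"jaw":0.04, "yaw":0.0477}, {"jaw":0.04, "yaw":0.0477}, {"jaw":0.04, "yaw":0.0477}, {"jaw":0.04, "yaw":0.0225}, {"jaw":0.04}, {"jaw":0.01}, {"jaw":0.01}, {"jaw":0.01}, {"jaw":0.01}, {"jaw":0.01}, {"jaw":0.01}, {"jaw":0.01}])

```text
t: 5.6
tool_pos: [0.5691, 0.2955, 0.0206]
orientation: [2.496, 1.908, 0.0]
force: [0.9, 0.2, -0.6]
opening: 0.0155
gripper_force: 10.0
```

```bash
python3 -c "
from look import *
go([.569,.2943,.035],164.8)"
```

```text
tcp [0.5691 0.2955 0.0206] yaw_y -15.19 tilt 0.0 F [ 0.9  0.2 -0.6] q6 0.66 t 5.6 open 0.0155
delta tool [-0.0011  0.0002 -0.0144]
turn 0.0001
```

Converted, -0.05 m / 0.4 = -0.125, -0.0145 m / 0.4 = -0.0363.

Emit:
advance(increments=[{"jaw":0.024}, {"jaw":0.024}, {"jaw":0.024, "z":-0.0363}, {"jaw":0.01}, {"jaw":0.01}, {"jaw":0.01}, {"jaw":0.01}, {"jaw":0.01, "z":-0.1}, {"jaw":0.01, "z":-0.125}, {"jaw":0.01, "z":-0.125}, {"jaw":0.01}, {"jaw":0.01}], grip_n=25)

```text
t: 6.8
tool_pos: [0.5704, 0.296, 0.1776]
orientation: [2.495, 1.907, 0.007]
force: [0.0, -0.6, -1.1]
opening: 0.0152
gripper_force: 25.0
```

```bash
python3 - <<'E'
from look import *
c=load("scene0");H=hsv(c);h,s,v=H[...,0],H[...,1],H[...,2]
for ce,st,l in blobs((s<110)&(v>110),4):
    if 185<ce[0]<280 and 205<ce[1]<265 and st[4]<400: print(ce.round(2),st,cast(c,[ce],.074).round(4),cast(c,[ce],.118).round(4))
cv2.imwrite("pics/crop_scene.png",cv2.resize(c["image"][190:300,160:340,::-1],None,fx=4,fy=4,interpolation=cv2.INTER_CUBIC))
go([.542,-.157,.18],164.8)
E
```

```text
[258.1 207.7] [255 206   7   5  20] [[ 0.4584 -0.0409  0.074 ]] [[ 0.5066 -0.087   0.118 ]]
[249.8 236.4] [249 236   3   2   5] [[ 0.5414 -0.1561  0.074 ]] [[ 0.5851 -0.1959  0.118 ]]
tcp [0.5704 0.296  0.1776] yaw_y -15.2 tilt 0.26 F [ 0.  -0.6 -1.1] q6 0.66 t 6.8 open 0.0152
delta tool [-0.4446  0.0914 -0.0033]
turn -0.0
```

View pics/crop_scene.png

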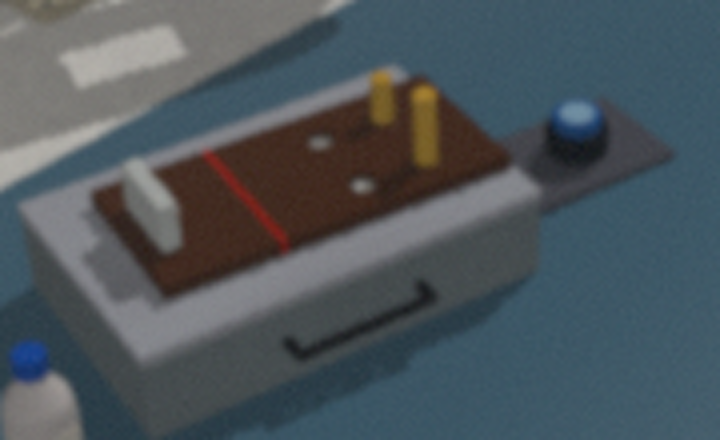

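The scene crop confirms the tall set pillar is in the near (right) row. The pockets are at about (362,186) and (319,143) in the crop.

Converted, -0.044 m / 0.4 = -0.11, 0.009 m / 0.4 = 0.0225.

Emit:
advance(increments=[{"jaw":0.01, "x":-0.11, "y":0.0225, "z":-0.0025}, {"jaw":0.01, "x":-0.11, "y":0.0225}, {"jaw":0.01, "x":-0.11, "y":0.0225}, {"jaw":0.01, "x":-0.11, "y":0.0225}, {"jaw":0.01, "x":-0.11, "y":0.0225}, {"jaw":0.01, "x":-0.11, "y":0.0225}, {"jaw":0.01, "x":-0.11, "y":0.0225}, {"jaw":0.01, "x":-0.11, "y":0.0225}, {"jaw":0.01, "x":-0.11, "y":0.0225}, {"jaw":0.01, "x":-0.11, "y":0.0225}, {"jaw":0.01}, {"jaw":0.01}, {"jaw":0.01}, {"jaw":0.01}])

```text
t: 8.2
tool_pos: [0.5404, -0.1512, 0.1754]
orientation: [-2.493, -1.91, 0.001]
force: [0.5, -0.6, -0.5]
opening: 0.0154
gripper_force: 25.0
```

```bash
python3 - <<'E'
from look import *
c=load("scene0");H=hsv(c);s=H[...,1]
for u0,v0 in((250.5,236.5),(239.75,225.75)):
    P=np.array([(x,y) for y in range(int(v0)-4,int(v0)+6) for x in range(int(u0)-5,int(u0)+7)]); S=s[P[:,1],P[:,0]]; W=np.clip(np.percentile(S,60)-25-S,0,None).astype(float)
    ce=(P*W[:,None]).sum(0)/W.sum(); print(ce.round(2),cast(c,[ce],.074).round(4),cast(c,[ce],.078).round(4))
go([.5413,-.1550,.13],164.8)
snap("scene","scene1")
E
```

```text
[250.13 235.77] [[ 0.54   -0.1535  0.074 ]] [[ 0.544  -0.1572  0.078 ]]
[239.58 224.96] [[ 0.4816 -0.1379  0.074 ]] [[ 0.4859 -0.1416  0.078 ]]
tcp [ 0.5404 -0.1512  0.1754] yaw_y -15.1 tilt 0.07 F [ 0.5 -0.6 -0.5] q6 -0.1 t 8.2 open 0.0154
delta tool [-0.0034  0.0019  0.0454]
turn 0.0018
```

Converted, 0.03 m / 0.4 = 0.075, 0.025 m / 0.4 = 0.0625, 0.0018 rad / 3.1416 = 0.0006.

Emit:
advance(increments=[{"jaw":0.01, "x":-0.0088, "y":0.0048, "z":0.075, "yaw":0.0006}, {"jaw":0.01, "z":0.0625}, {"jaw":0.01}, {"jaw":0.01}, {"jaw":0.01}])

```text
t: 8.75
tool_pos: [0.5424, -0.1565, 0.1228]
orientation: [2.495, 1.906, 0.002]
force: [-0.6, 0.1, 0.7]
opening: 0.0158
gripper_force: 25.0
```

```bash
python3 - <<'E'
from look import *
go([.5413,-.1550,.109],164.8)
c=snap("scene","scene2")
cv2.imwrite("pics/crop2.png",cv2.resize(c["image"][170:270,190:310,::-1],None,fx=6,fy=6,interpolation=cv2.INTER_CUBIC))
E
```

```text
tcp [ 0.5424 -0.1565  0.1228] yaw_y -15.26 tilt 0.11 F [-0.6  0.1  0.7] q6 -0.11 t 8.75 open 0.0158
delta tool [ 0.0011 -0.0015  0.0138]
turn -0.001
```

View pics/crop2.png

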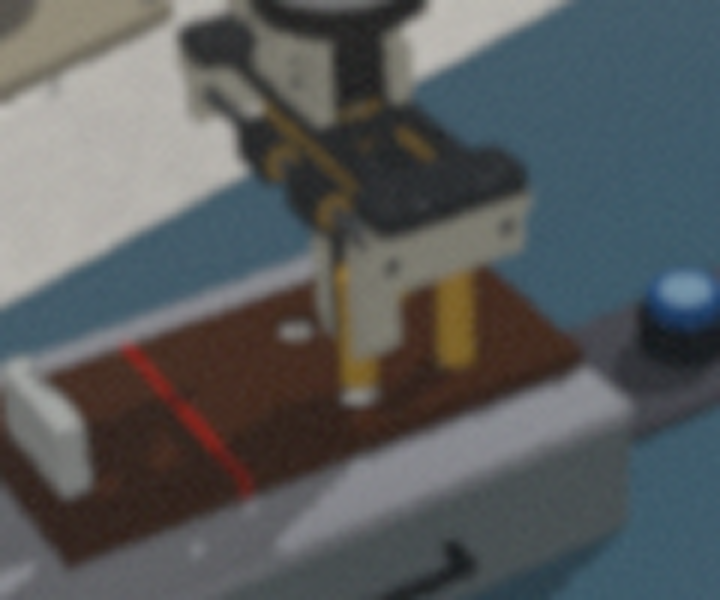

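The pillar hangs just above the right pocket, with its bottom at (361,388) in the crop and the bright floor at (358,397). I correct by 1.5 mm and then probe down.

Converted, 0.002 m / 0.4 = 0.005, -0.0012 m / 0.4 = -0.003.

Emit:
advance(increments=[{"jaw":0.01, "x":0.0023, "y":-0.003, "z":0.005}, {"jaw":0.01, "z":0.005}, {"jaw":0.01, "z":0.0025}, {"jaw":0.01, "z":0.0025}, {"jaw":0.01, "z":0.0025}, {"jaw":0.01}, {"jaw":0.01}, {"jaw":0.01}])

```text
t: 9.6
tool_pos: [0.5406, -0.1555, 0.1142]
orientation: [2.497, 1.906, 0.0]
force: [0.5, -0.3, -0.8]
opening: 0.0153
gripper_force: 25.0
```

```bash
python3 - <<'E'
from look import *
go([.5413,-.1550,.109],164.8)
E
```

```text
tcp [ 0.5406 -0.1555  0.1142] yaw_y -15.31 tilt 0.0 F [ 0.5 -0.3 -0.8] q6 -0.1 t 9.6 open 0.0153
delta tool [0.0007 0.0005 0.0052]
turn -0.0019
```

Converted, 0.002 m / 0.4 = 0.005, 0.001 m / 0.4 = 0.0025.

Emit:
advance(increments=[{"jaw":0.01, "z":0.005}, {"jaw":0.01, "z":0.0025}, {"jaw":0.01, "z":0.0025}, {"jaw":0.01, "z":0.0018}, {"jaw":0.01}, {"jaw":0.01}])

```text
t: 10.2
tool_pos: [0.5407, -0.1555, 0.1103]
orientation: [2.497, 1.906, 0.0]
force: [-3.4, 0.5, 6.4]
opening: 0.0156
gripper_force: 25.0
```

```bash
python3 - <<'E'
from look import *
go([.5413,-.1550,.109],164.8)
E
```

```text
tcp [ 0.5407 -0.1555  0.1103] yaw_y -15.3 tilt 0.02 F [-3.4  0.5  6.4] q6 -0.1 t 10.2 open 0.0156
delta tool [0.0007 0.0005 0.0013]
turn -0.0017
```

Converted, -0.04 m / 0.4 = -0.1, -0.02 m / 0.4 = -0.05.

Emit:
advance(increments=[{"jaw":0.034}, {"jaw":0.034}, {"jaw":0.034}, {"jaw":0.034}, {"jaw":0.034, "z":-0.05}, {"jaw":0.034, "z":-0.1}, {"jaw":0.06, "z":-0.1}, {"jaw":0.06}, {"jaw":0.06}])

```text
t: 11.1
tool_pos: [0.5414, -0.1558, 0.2107]
orientation: [2.495, 1.904, 0.002]
force: [-0.7, -0.3, -0.8]
opening: 0.0535
gripper_force: 0.0
```

```bash
python3 - <<'E'
from look import *
go([.455,.324,.19],164.8)
c=snap("scene","scene3")
E
```

```text
tcp [ 0.5414 -0.1558  0.2107] yaw_y -15.3 tilt 0.16 F [-0.7 -0.3 -0.8] q6 -0.1 t 11.1 open 0.0535
delta tool [ 0.44 -0.21  0.02]
turn -0.0018
```

Converted, 0.04 m / 0.4 = 0.1, -0.02 m / 0.4 = -0.05.

Emit:
advance(increments=[{"jaw":0.06, "x":0.1, "y":-0.0475}, {"jaw":0.06, "x":0.1, "y":-0.0475}, {"jaw":0.06, "x":0.1, "y":-0.0475}, {"jaw":0.06, "x":0.1, "y":-0.0475}, {"jaw":0.06, "x":0.1, "y":-0.0475}, {"jaw":0.06, "x":0.1, "y":-0.0475}, {"jaw":0.06, "x":0.1, "y":-0.0475}, {"jaw":0.06, "x":0.1, "y":-0.0475, "z":0.05}, {"jaw":0.06, "x":0.1, "y":-0.0475, "z":0.05}, {"jaw":0.06, "x":0.1, "y":-0.0475, "z":0.05}, {"jaw":0.06, "x":0.1, "y":-0.05, "z":0.05}, {"jaw":0.06, "z":0.05}, {"jaw":0.06}])

```text
t: 12.45
tool_pos: [0.4501, 0.3235, 0.1037]
orientation: [-2.494, -1.908, 0.015]
force: [0.5, -0.4, -0.0]
opening: 0.0599
gripper_force: 0.0
```

Emit:
advance(increments=[{"jaw":0.06, "yaw":-0.0477}, {"jaw":0.06, "yaw":-0.0477}, {"jaw":0.06, "yaw":-0.0477}, {"jaw":0.06, "yaw":-0.0477}, {"jaw":0.06, "yaw":-0.0477}, {"jaw":0.06, "yaw":-0.0477}, {"jaw":0.06, "yaw":-0.0477}, {"jaw":0.06, "yaw":-0.0477}, {"jaw":0.06, "yaw":-0.0477}, {"jaw":0.06, "yaw":-0.0477}, {"jaw":0.06, "yaw":-0.0223}, {"jaw":0.06}, {"jaw":0.06}])

```text
t: 13.75
tool_pos: [0.4543, 0.3236, 0.1095]
orientation: [-0.425, -3.112, 0.0]
force: [-0.2, -0.4, 0.1]
opening: 0.0601
gripper_force: 0.0
```

```bash
python3 - <<'E'
from look import *
go([.455,.3247,.020],74.8)
c=snap("scene","scene4")
cv2.imwrite("pics/crop4.png",cv2.resize(c["image"][100:260,200:420,::-1],None,fx=3.5,fy=3.5,interpolation=cv2.INTER_CUBIC))
E
```

```text
tcp [0.4543 0.3236 0.1095] yaw_y 74.45 tilt 0.02 F [-0.2 -0.4  0.1] q6 -0.77 t 13.75 open 0.0601
delta tool [-0.0004  0.0013  0.0895]
turn -0.0062
```

View pics/crop4.png

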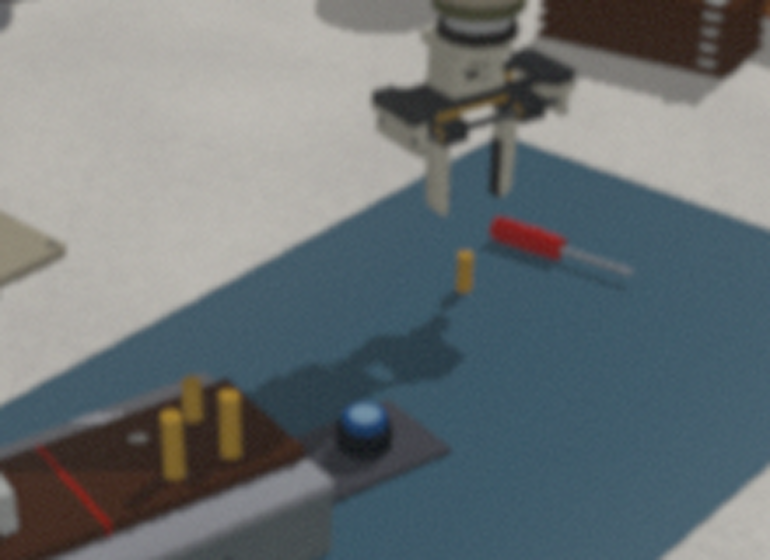

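The tall pillar stands upright in the right pocket at crop (174,445), and the gripper is above the short one at (465,272). Now I descend and centre it both ways.

Converted, 0.03 m / 0.4 = 0.075, 0.029 m / 0.4 = 0.0725, -0.006 rad / 3.1416 = -0.0019.

Emit:
advance(increments=[{"jaw":0.06, "y":0.0033, "z":0.075, "yaw":-0.0019}, {"jaw":0.06, "z":0.075}, {"jaw":0.06, "z":0.0725}, {"jaw":0.06}, {"jaw":0.01}, {"jaw":0.01}, {"jaw":0.01}, {"jaw":0.01}, {"jaw":0.01}, {"jaw":0.01}, {"jaw":0.01}, {"jaw":0.01}, {"jaw":0.01}, {"jaw":0.01}], grip_n=10)

```text
t: 15.2
tool_pos: [0.4547, 0.3257, 0.0208]
orientation: [0.41, 3.114, 0.0]
force: [-0.1, -1.3, 6.0]
opening: 0.0161
gripper_force: 10.0
```

Emit:
advance(increments=[{"jaw":0.04}, {"jaw":0.04}, {"jaw":0.04}, {"jaw":0.04}, {"jaw":0.04, "yaw":0.0477}, {"jaw":0.04, "yaw":0.0477}, {"jaw":0.04, "yaw":0.0477}, {"jaw":0.04, "yaw":0.0477}, {"jaw":0.04, "yaw":0.0477}, {"jaw":0.04, "yaw":0.0477}, {"jaw":0.04, "yaw":0.0477}, {"jaw":0.04, "yaw":0.0477}, {"jaw":0.04, "yaw":0.0477}, {"jaw":0.04, "yaw":0.0477}, {"jaw":0.04, "yaw":0.0225}])

```text
t: 16.7
tool_pos: [0.4544, 0.3256, 0.0203]
orientation: [-2.498, -1.905, 0.0]
force: [0.3, 0.3, -0.0]
opening: 0.0401
gripper_force: 0.0
```

Emit:
advance(increments=[{"jaw":0.01}, {"jaw":0.01}, {"jaw":0.01}, {"jaw":0.01}, {"jaw":0.01}, {"jaw":0.01}, {"jaw":0.01}])

```text
t: 17.4
tool_pos: [0.4545, 0.3256, 0.0204]
orientation: [-2.492, -1.913, 0.0]
force: [0.0, 0.4, 0.4]
opening: 0.0156
gripper_force: 10.0
```

```bash
python3 - <<'E'
from look import *
go([.455,.3247,.026],164.8)
E
```

```text
tcp [0.4545 0.3256 0.0204] yaw_y -14.99 tilt 0.0 F [0.  0.4 0.4] q6 0.79 t 17.4 open 0.0156
delta tool [-0.0007  0.0007 -0.0056]
turn 0.0036
```

Converted, -0.05 m / 0.4 = -0.125, -0.04 m / 0.4 = -0.1.

Emit:
advance(increments=[{"jaw":0.024}, {"jaw":0.024}, {"jaw":0.024, "z":-0.015}, {"jaw":0.01}, {"jaw":0.01}, {"jaw":0.01}, {"jaw":0.01}, {"jaw":0.01, "z":-0.1}, {"jaw":0.01, "z":-0.125}, {"jaw":0.01, "z":-0.125}, {"jaw":0.01}, {"jaw":0.01}], grip_n=25)

```text
t: 18.6
tool_pos: [0.4554, 0.3262, 0.168]
orientation: [2.492, 1.912, 0.005]
force: [-0.2, 0.3, -1.3]
opening: 0.0153
gripper_force: 25.0
```

```bash
python3 - <<'E'
from look import *
go([.4822,-.1392,.16],164.8)
E
```

```text
tcp [0.4554 0.3262 0.168 ] yaw_y -15.01 tilt 0.2 F [-0.2  0.3 -1.3] q6 0.79 t 18.6 open 0.0153
delta tool [-0.4426  0.1463  0.0073]
turn 0.0034
```

Converted, -0.0426 m / 0.4 = -0.1065, -0.04 m / 0.4 = -0.1, 0.0034 rad / 3.1416 = 0.0011.

Emit:
advance(increments=[{"jaw":0.01, "x":-0.1, "y":0.0333, "z":-0.025, "yaw":0.0011}, {"jaw":0.01, "x":-0.1, "y":0.0333}, {"jaw":0.01, "x":-0.1, "y":0.0333}, {"jaw":0.01, "x":-0.1, "y":0.0333}, {"jaw":0.01, "x":-0.1, "y":0.0333}, {"jaw":0.01, "x":-0.1, "y":0.0333}, {"jaw":0.01, "x":-0.1, "y":0.0333}, {"jaw":0.01, "x":-0.1, "y":0.0333}, {"jaw":0.01, "x":-0.1, "y":0.0333}, {"jaw":0.01, "x":-0.1, "y":0.0333}, {"jaw":0.01, "x":-0.1065, "y":0.0333}, {"jaw":0.01}, {"jaw":0.01}, {"jaw":0.01}, {"jaw":0.01}, {"jaw":0.01}, {"jaw":0.01}])

```text
t: 20.3
tool_pos: [0.4799, -0.139, 0.1765]
orientation: [2.494, 1.91, 0.0]
force: [0.5, -0.6, 0.4]
opening: 0.0156
gripper_force: 25.0
```

```bash
python3 - <<'E'
from look import *
go([.4822,-.1392,.114],164.8)
E
```

```text
tcp [ 0.4799 -0.139   0.1765] yaw_y -15.12 tilt 0.01 F [ 0.5 -0.6  0.4] q6 -0.12 t 20.3 open 0.0156
delta tool [0.0004 0.0023 0.0625]
turn 0.0014
```

Converted, 0.03 m / 0.4 = 0.075, 0.0023 m / 0.4 = 0.0058.

Emit:
advance(increments=[{"jaw":0.01, "x":0.001, "y":0.0058, "z":0.075}, {"jaw":0.01, "z":0.075}, {"jaw":0.01}, {"jaw":0.01}, {"jaw":0.01}, {"jaw":0.01}])

```text
t: 20.9
tool_pos: [0.4833, -0.1405, 0.1184]
orientation: [2.494, 1.907, 0.002]
force: [-0.2, 0.4, -0.1]
opening: 0.0152
gripper_force: 25.0
```

```bash
python3 - <<'E'
from look import *
go([.4822,-.1392,.1045],164.8)
E
```

```text
tcp [ 0.4833 -0.1405  0.1184] yaw_y -15.2 tilt 0.17 F [-0.2  0.4 -0.1] q6 -0.12 t 20.9 open 0.0152
delta tool [ 0.001  -0.0014  0.0139]
turn 0.0001
```

Converted, 0.003 m / 0.4 = 0.0075, -0.0007 m / 0.4 = -0.0018.

Emit:
advance(increments=[{"jaw":0.01, "x":0.0013, "y":-0.0018, "z":0.0075}, {"jaw":0.01, "z":0.0075}, {"jaw":0.01, "z":0.005}, {"jaw":0.01, "z":0.005}, {"jaw":0.01, "z":0.0025}, {"jaw":0.01, "z":0.0025}, {"jaw":0.01}, {"jaw":0.01}, {"jaw":0.01}])

```text
t: 21.8
tool_pos: [0.4817, -0.1395, 0.1044]
orientation: [2.496, 1.908, 0.0]
force: [1.6, -1.8, -0.6]
opening: 0.0156
gripper_force: 25.0
```

```bash
python3 - <<'E'
from look import *
go([.4822,-.1392,.1004],164.8)
E
```

```text
tcp [ 0.4817 -0.1395  0.1044] yaw_y -15.2 tilt 0.02 F [ 1.6 -1.8 -0.6] q6 -0.12 t 21.8 open 0.0156
delta tool [0.0004 0.0004 0.004 ]
turn -0.0001
```

In the pocket (4 mm below the plate's top, no vertical load). I continue to the floor.

Converted, 0.001 m / 0.4 = 0.0025, 0.0007 m / 0.4 = 0.0018.

Emit:
advance(increments=[{"jaw":0.01, "z":0.0025}, {"jaw":0.01, "z":0.0025}, {"jaw":0.01, "z":0.0025}, {"jaw":0.01, "z":0.0018}, {"jaw":0.01}, {"jaw":0.01}])

```text
t: 22.4
tool_pos: [0.4818, -0.1395, 0.1011]
orientation: [2.495, 1.908, 0.0]
force: [0.2, -0.8, 5.0]
opening: 0.0155
gripper_force: 25.0
```

```bash
python3 - <<'E'
from look import *
go([.4822,-.1392,.1004],164.8)
E
```

```text
tcp [ 0.4818 -0.1395  0.1011] yaw_y -15.2 tilt 0.03 F [ 0.2 -0.8  5. ] q6 -0.12 t 22.4 open 0.0155
delta tool [0.0004 0.0003 0.0007]
turn 0.0
```

Converted, 0.05 m / 0.4 = 0.125, -0.04 m / 0.4 = -0.1.

Emit:
advance(increments=[{"jaw":0.034}, {"jaw":0.034}, {"jaw":0.034}, {"jaw":0.034}, {"jaw":0.034, "z":-0.05}, {"jaw":0.034, "z":-0.1}, {"jaw":0.06, "z":-0.1}, {"jaw":0.093, "z":-0.05}, {"jaw":0.093, "x":0.1}, {"jaw":0.093, "x":0.125}, {"jaw":0.093, "x":0.125}, {"jaw":0.093, "x":0.125}, {"jaw":0.093, "x":0.125}, {"jaw":0.093, "x":0.1}])

```text
t: 23.8
tool_pos: [0.555, 0.1336, 0.2205]
orientation: [-2.494, -1.909, -0.0]
force: [0.8, -0.7, 1.0]
opening: 0.0915
gripper_force: 0.0
```

Emit:
advance(increments=[{"jaw":0.093, "yaw":-0.0477}, {"jaw":0.093, "yaw":-0.0477}, {"jaw":0.093, "yaw":-0.0477}, {"jaw":0.093, "yaw":-0.0477}, {"jaw":0.093, "yaw":-0.0477}, {"jaw":0.093, "yaw":-0.0477}, {"jaw":0.093, "yaw":-0.0477}, {"jaw":0.093, "yaw":-0.0477}, {"jaw":0.093, "yaw":-0.0477}, {"jaw":0.093, "yaw":-0.0477}, {"jaw":0.093, "yaw":-0.0225}, {"jaw":0.093}, {"jaw":0.093}])

```text
t: 25.1
tool_pos: [0.5548, 0.1308, 0.2205]
orientation: [-0.419, -3.113, 0.0]
force: [-0.1, 0.8, 0.1]
opening: 0.0932
gripper_force: 0.0
```

```bash
cat > meas.py <<'E'
from look import *
def lineof(p):
    vx,vy,x,y=cv2.fitLine(p.astype(np.float32),cv2.DIST_HUBER,0,.001,.01).ravel(); s=1 if vx>0 else -1
    return np.array([x,y]),np.array([vx,vy])*s
def meas(c):
    H=hsv(c);h,s,v=H[...,0],H[...,1],H[...,2]
    red=max(blobs(((h<5)|(h>174))&(s>170)&(v>90)&(np.arange(560)>225)),key=lambda b:b[1][4])
    rc,rd=lineof(cast(c,np.argwhere(red[2])[:,::-1],.082)[:,:2]); print("red",red[1],rc.round(4),"yaw",np.degrees(np.arctan2(rd[0],-rd[1])).round(2))
    return rc,rd
E
python3 - <<'E'
from meas import *
c=snap("top","top5"); rc,rd=meas(c); s=hsv(c)[...,1];v=hsv(c)[...,2]
for ce,st,l in blobs((s<60)&(v>150),5):
    if 375<ce[0]<405 and 215<ce[1]<250: 
        p=cast(c,np.argwhere(l)[:,::-1],.118); print("bar",st,p.mean(0).round(4))
        r=cv2.minAreaRect((p[:,:2]*1000).astype(np.float32)); print(r)
        # end-to-end axis: bright top strip only
        for th in(170,185,200,210,220):
            q=l&(v>th); 
            if q.sum()>20: pp=cast(c,np.argwhere(q)[:,::-1],.118); print(th,q.sum(),pp.mean(0).round(4))
go([.47,-.28,.2],74.8)
cv2.imwrite("pics/crop5.png",cv2.resize(c["image"][160:290,225:425,::-1],None,fx=4,fy=4,interpolation=cv2.INTER_CUBIC))
E
```

```text
red [359 205  12  43 105] [ 0.4897 -0.2196] yaw 75.33
tcp [0.5549 0.1308 0.2206] yaw_y 74.67 tilt 0.02 F [-0.4 -0.5  0.2] q6 -1.16 t 25.15 open 0.0929
delta tool [-0.0268 -0.4186  0.0206]
turn -0.0023
```

View pics/crop5.png

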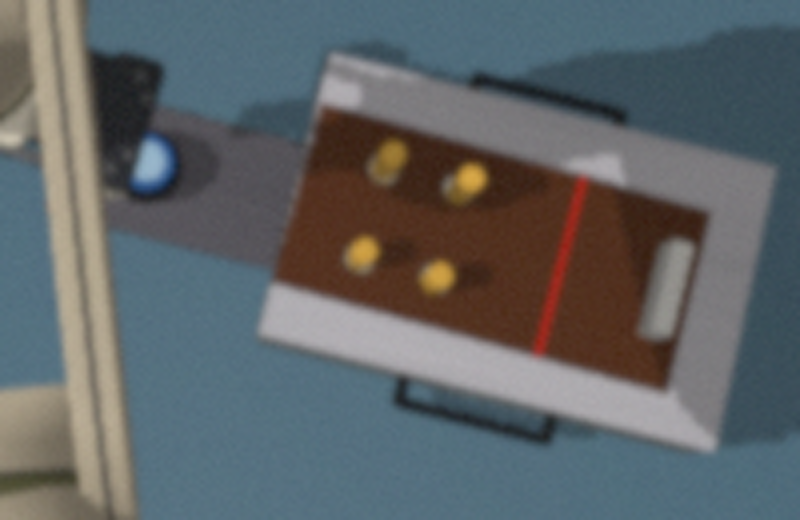

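All four pillars stand in their pockets, and the plate is essentially unmoved: red line from (584,178) to (541,352), bar at (667,290) in the crop. Next, the grip bar.

Converted, -0.042 m / 0.4 = -0.105, -0.0407 m / 0.4 = -0.1018.

Emit:
advance(increments=[{"jaw":0.093, "x":-0.008, "y":-0.105}, {"jaw":0.093, "x":-0.008, "y":-0.105}, {"jaw":0.093, "x":-0.008, "y":-0.105}, {"jaw":0.093, "x":-0.008, "y":-0.105}, {"jaw":0.093, "x":-0.008, "y":-0.105}, {"jaw":0.093, "x":-0.008, "y":-0.105}, {"jaw":0.093, "x":-0.008, "y":-0.105}, {"jaw":0.093, "x":-0.008, "y":-0.105}, {"jaw":0.093, "x":-0.008, "y":-0.105}, {"jaw":0.06, "x":-0.008, "y":-0.1018}, {"jaw":0.06, "z":0.075}, {"jaw":0.06, "z":0.075}, {"jaw":0.06}, {"jaw":0.06}, {"jaw":0.06}])

```text
t: 26.65
tool_pos: [0.4771, -0.282, 0.1628]
orientation: [0.415, 3.112, -0.002]
force: [0.3, 0.1, 1.1]
opening: 0.0602
gripper_force: 0.0
```

```bash
python3 - <<'E'
from look import *
go([.475,-.2815,.101],75)
c=snap("scene","scene6")
cv2.imwrite("pics/crop6.png",cv2.resize(c["image"][140:290,130:310,::-1],None,fx=4,fy=4,interpolation=cv2.INTER_CUBIC))
E
```

```text
tcp [ 0.4771 -0.282   0.1628] yaw_y 74.8 tilt 0.15 F [0.3 0.1 1.1] q6 -1.93 t 26.65 open 0.0602
delta tool [ 0.0023 -0.      0.0618]
turn -0.0035
```

View pics/crop6.png

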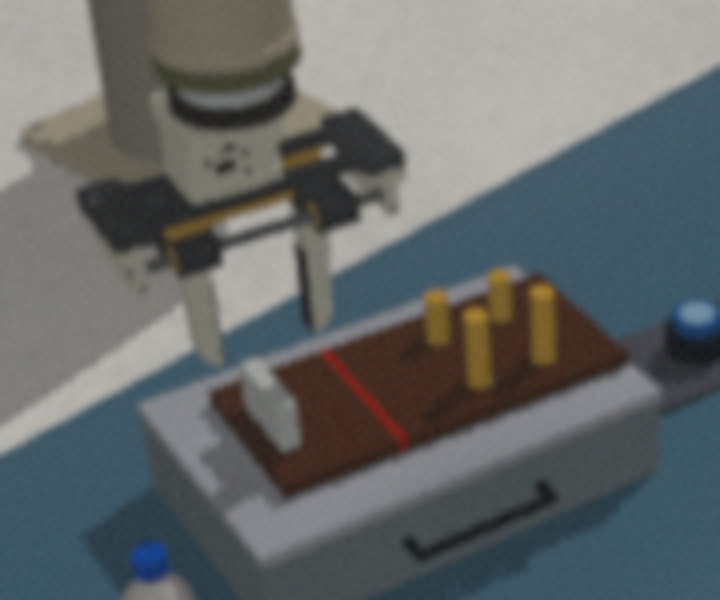

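The fingers straddle the bar (top at (270,385)), and the bottle is clear. I descend and close gently.

Careful with the scale: shifts go in shares of 0.4 m and turns go in shares of pi rad. That gives: 0.03 m / 0.4 = 0.075, 0.02 m / 0.4 = 0.05, -0.003 rad / 3.1416 = -0.001.

Emit:
advance(increments=[{"jaw":0.06, "x":0.0025, "z":0.075, "yaw":-0.001}, {"jaw":0.06, "z":0.05}, {"jaw":0.06, "z":0.025}, {"jaw":0.06}, {"jaw":0.01}, {"jaw":0.01}, {"jaw":0.01}, {"jaw":0.01}, {"jaw":0.01}, {"jaw":0.01}, {"jaw":0.01}, {"jaw":0.01}, {"jaw":0.01}, {"jaw":0.01}], grip_n=6)

```text
t: 28.1
tool_pos: [0.4751, -0.2818, 0.1009]
orientation: [0.411, 3.114, -0.001]
force: [-0.9, -3.4, 1.1]
opening: 0.0141
gripper_force: 6.0
```

```bash
python3 - <<'E'
from meas import *
go([.475,-.2815,.101],75)
c=snap("top","top7"); meas(c)
E
```

```text
tcp [ 0.4751 -0.2818  0.1009] yaw_y 74.97 tilt 0.04 F [-0.9 -3.4  1.1] q6 -1.94 t 28.1 open 0.0141
delta tool [ 0.0001  0.0003 -0.0001]
turn -0.0006
red [358 236   5  12  31] [ 0.4515 -0.2083] yaw 77.13
```

Converted, 0.004 m / 0.4 = 0.01, 0.003 m / 0.4 = 0.0075, -0.002 rad / 3.1416 = -0.0006.

Emit:
advance(increments=[{"jaw":0.005}, {"jaw":0.005}, {"jaw":0.005, "z":0.0025}, {"jaw":0.005}, {"jaw":0.005, "y":0.0025}, {"jaw":0.005, "y":0.005}, {"jaw":0.005, "y":0.0075}, {"jaw":0.005, "y":0.01, "yaw":-0.0006}, {"jaw":0.005, "y":0.01, "yaw":-0.0006}, {"jaw":0.005, "y":0.01, "yaw":-0.0006}, {"jaw":0.005, "y":0.01, "yaw":-0.0006}, {"jaw":0.005, "y":0.01, "yaw":-0.0006}, {"jaw":0.005, "y":0.01, "yaw":-0.0006}, {"jaw":0.005, "y":0.01, "yaw":-0.0006}, {"jaw":0.005, "y":0.01, "yaw":-0.0006}, {"jaw":0.005, "y":0.01, "yaw":-0.0006}, {"jaw":0.005, "y":0.01, "yaw":-0.0006}], grip_n=45)

```text
t: 29.85
tool_pos: [0.4875, -0.2377, 0.1009]
orientation: [0.38, 3.116, -0.003]
force: [-0.8, -6.4, 6.0]
opening: 0.0134
gripper_force: 45.0
```

```bash
python3 - <<'E'
from meas import *
go([.475,-.2815,.100],76.7)
E
```

```text
tcp [ 0.4875 -0.2377  0.1009] yaw_y 76.1 tilt 0.15 F [-0.8 -6.4  6. ] q6 -1.88 t 29.85 open 0.0134
delta tool [ 0.0016 -0.0455  0.0009]
turn -0.0105
```

Converted, 0.004 m / 0.4 = 0.01, 0.003 m / 0.4 = 0.0075, -0.002 rad / 3.1416 = -0.0006.

Emit:
advance(increments=[{"jaw":0.005, "y":0.01, "yaw":-0.0006}, {"jaw":0.005, "y":0.01, "yaw":-0.0006}, {"jaw":0.005, "y":0.01, "yaw":-0.0006}, {"jaw":0.005, "y":0.01, "yaw":-0.0006}, {"jaw":0.005, "y":0.01, "yaw":-0.0006}, {"jaw":0.005, "y":0.01}, {"jaw":0.005, "y":0.01}, {"jaw":0.005, "y":0.01}, {"jaw":0.005, "y":0.01}, {"jaw":0.005, "y":0.01}, {"jaw":0.005, "y":0.01}, {"jaw":0.005, "y":0.01}, {"jaw":0.005, "y":0.01}, {"jaw":0.005, "y":0.01}, {"jaw":0.005, "y":0.01}, {"jaw":0.005, "y":0.0075}, {"jaw":0.005, "y":0.005}, {"jaw":0.005, "y":0.0025}, {"jaw":0.005}, {"jaw":0.005}], grip_n=45)

```text
t: 31.85
tool_pos: [0.5027, -0.1733, 0.1009]
orientation: [0.364, 3.119, -0.002]
force: [-1.4, -6.2, 7.3]
opening: 0.0139
gripper_force: 45.0
```

```bash
python3 - <<'E'
from meas import *
go([.475,-.2815,.100],76.7)
E
```

```text
tcp [ 0.5027 -0.1733  0.1009] yaw_y 76.68 tilt 0.13 F [-1.4 -6.2  7.3] q6 -1.77 t 31.85 open 0.0139
delta tool [ 0.0021 -0.1117  0.001 ]
turn -0.0003
```

Emit:
advance(increments=[{"jaw":0.005, "y":0.0025}, {"jaw":0.005, "y":0.005}, {"jaw":0.005, "y":0.0075}, {"jaw":0.005, "y":0.01}, {"jaw":0.005, "y":0.01}, {"jaw":0.005, "y":0.01, "z":0.0005}, {"jaw":0.005, "y":0.01}, {"jaw":0.005, "y":0.01, "z":0.0005}, {"jaw":0.005, "y":0.01}, {"jaw":0.005, "y":0.01}, {"jaw":0.005, "y":0.01}, {"jaw":0.005, "y":0.01}, {"jaw":0.005, "y":0.01}, {"jaw":0.005, "y":0.01}, {"jaw":0.005, "y":0.0075}, {"jaw":0.005, "y":0.005}, {"jaw":0.005, "y":0.0025}, {"jaw":0.005}, {"jaw":0.005}], grip_n=45)

```text
t: 33.75
tool_pos: [0.5159, -0.1191, 0.1009]
orientation: [0.364, 3.118, -0.002]
force: [-1.9, -7.0, 8.5]
opening: 0.0135
gripper_force: 45.0
```

```bash
python3 - <<'E'
from meas import *
go([.475,-.2815,.100],76.7)
c=snap("scene","scene8"); d=snap("top","top8"); meas(d)
a=cv2.resize(c["image"][150:270,180:330,::-1],None,fx=5,fy=5,interpolation=cv2.INTER_CUBIC)
cv2.imwrite("pics/crop8.png",a)
cv2.imwrite("pics/crop8t.png",cv2.resize(d["image"][160:260,230:390,::-1],None,fx=5,fy=5,interpolation=cv2.INTER_CUBIC))
E
```

```text
tcp [ 0.5159 -0.1191  0.1009] yaw_y 76.68 tilt 0.17 F [-1.9 -7.   8.5] q6 -1.66 t 33.75 open 0.0135
delta tool [ 0.0024 -0.1674  0.0011]
turn -0.0003
red [295 217   4  12  15] [ 0.4979 -0.0462] yaw 74.71
```

View pics/crop8.png

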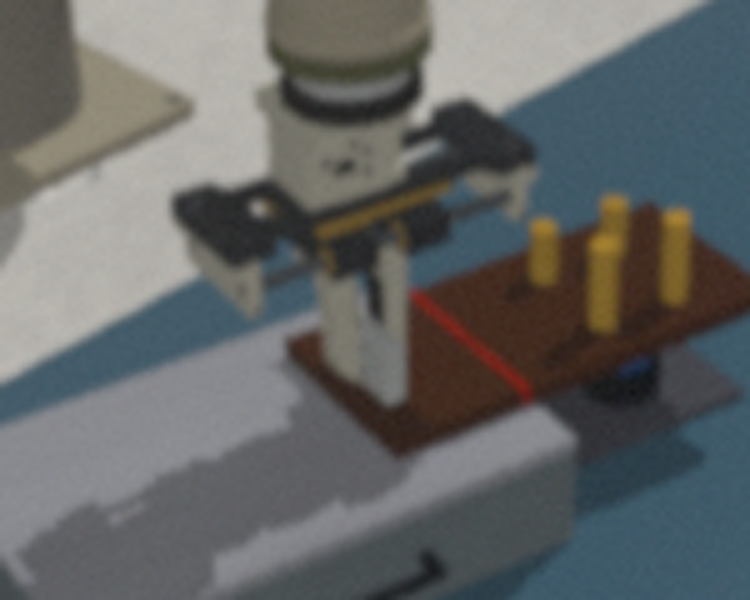

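The plate is level and all four pillars stand. The red line runs from (415,295) to (530,395) in the crop, and the shelf's near outward corner is at about (577,440), so there is a bit left to go. I measure the remainder in both views.

```bash
cat >> meas.py <<'E'
n=np.array([.2303,.9731]); t=np.array([.9731,-.2303])
def redn(c,box):
    "redness-weighted line position (n coordinate) over image box"
    u0,v0,u1,v1=box; im=c["image"].astype(float); w=im[...,0]-1.0*im[...,1]-0.0*im[...,2]
    H=hsv(c); m=np.zeros(w.shape,bool); m[v0:v1,u0:u1]=True
    base=np.percentile(w[m],60); ys,xs=np.where(m&(w>base+25)); W=w[ys,xs]-base
    p=cast(c,np.c_[xs,ys],.082)[:,:2]; nn=p@n; k=np.median(nn); g=abs(nn-k)<.012
    tt=p@t; A=np.polyfit(tt[g]-tt[g].mean(),nn[g],1,w=np.sqrt(W[g])); return A.round(4),g.sum(),tt[g].mean().round(3)
def edgen(c,p0,p1,z=.07,half=5):
    "edge crossing: gray half-level between p0,p1 along perpendicular; n coordinate"
    g=c["image"].astype(np.float32)[...,0]; p0,p1=np.float32(p0),np.float32(p1); d=(p1-p0)/np.linalg.norm(p1-p0); q=np.array([-d[1],d[0]]); out=[]
    for s in np.arange(0,np.linalg.norm(p1-p0),.5):
        k=np.arange(-half,half+.1,.25); P=(p0+d*s+q*k[:,None]).astype(np.float32)
        a=cv2.remap(g,P[:,0].reshape(1,-1),P[:,1].reshape(1,-1),cv2.INTER_LINEAR)[0]; i=np.argmax(abs(np.gradient(cv2.GaussianBlur(a.reshape(1,-1),(5,1),0)[0]))); out.append(P[i])
    r=cast(c,out,z)[:,:2]@n; return np.median(r).round(4),r.std().round(4)
E
python3 - <<'E'
from meas import *
T0,T8,S0,S8=map(load,("top0","top8","scene0","scene8"))
print("top0",redn(T0,(355,203,376,250)),edgen(T0,(305.2,177),(303.5,183)),edgen(T0,(290.8,233),(288.7,242)))
r=max(blobs(((hsv(T8)[...,0]<5)|(hsv(T8)[...,0]>174))&(hsv(T8)[...,1]>170)&(np.arange(560)>225)),key=lambda b:b[1][4]);print(r[1])
print("top8",redn(T8,(288,212,304,236)),redn(T8,(285,180,320,240)),edgen(T8,(290.8,233),(288.7,242)))
print("scene8",redn(S8,(258,205,290,232)),edgen(S8,(289,232),(294.5,237)))
print("scene0 edge",redn(S0,(208,226,236,256)), edgen(S0,(288,230.5),(294.5,237)))
E
```

```text
top0 (array([-0.0316, -0.1009]), np.int64(161), np.float64(0.53)) (np.float64(0.0758), np.float64(0.0005)) (np.float64(0.0757), np.float64(0.0004))
[295 217   4  12  15]
top8 (array([-0.0237,  0.0694]), np.int64(47), np.float64(0.493)) (array([-0.0539,  0.07  ]), np.int64(72), np.float64(0.491)) (np.float64(0.0758), np.float64(0.0005))
scene8 (array([-0.0053,  0.0681]), np.int64(84), np.float64(0.538)) (np.float64(0.0754), np.float64(0.0006))
scene0 edge (array([-0.037 , -0.1013]), np.int64(85), np.float64(0.539)) (np.float64(0.0754), np.float64(0.0032))
```

View pics/crop8t.png

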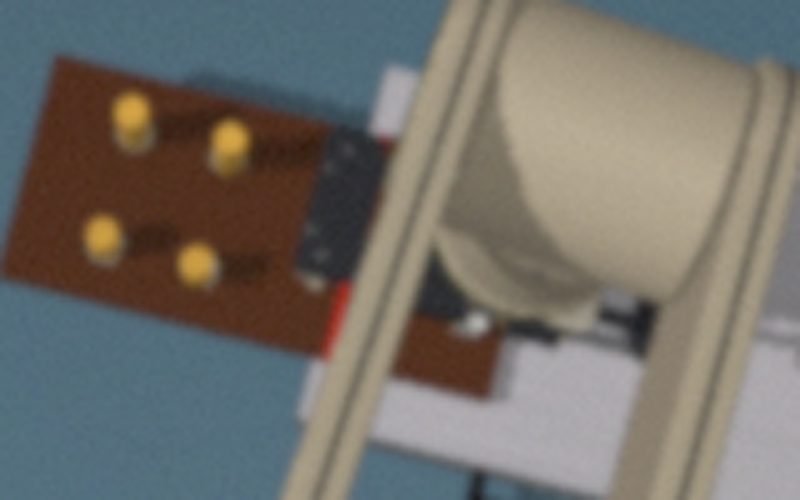

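The top view shows the red line's rear side hidden by the arm, at (335,310) in the crop, so I trust the scene view. About 7.5 mm is left.

Converted, 0.002 m / 0.4 = 0.005, 0.0015 m / 0.4 = 0.0038.

Emit:
advance(increments=[{"jaw":0.005, "y":0.0025}, {"jaw":0.005, "y":0.005, "z":0.0005}, {"jaw":0.005, "y":0.005}, {"jaw":0.005, "y":0.0038}, {"jaw":0.005, "y":0.0025}, {"jaw":0.005}, {"jaw":0.005}, {"jaw":0.005}], grip_n=45)

```text
t: 34.65
tool_pos: [0.5178, -0.1121, 0.101]
orientation: [0.364, 3.118, -0.003]
force: [-1.7, -8.7, 10.8]
opening: 0.0139
gripper_force: 45.0
```

```bash
python3 - <<'E'
from meas import *
go([.475,-.2815,.100],76.7)
for k in range(3):
    c=snap("scene",f"scene9{k}"); print(redn(c,(260,203,294,230)),edgen(c,(289,232),(294.5,237)),edgen(c,(290,233),(294,236.5),half=3))
t8=load("scene8")
im=c["image"][:,:,0]
for k in range(3): pass
d=snap("top","top9"); print(redn(d,(282,212,304,236)))
for f,cc,pp in(("s",c,[(-.04,.0),(.0,.0),(.05,0)]),): 
    # gray profile across edge (n from .06 to .09) at t well off plate, z=.07
    for tt in(.586,.59,.594):
        P=np.array([tt*t+x*n for x in np.arange(.066,.088,.002)]); X=np.c_[P,np.full(len(P),.07)]@cc["R"].T+cc["t"]
        K=np.array([[cc["fx"],0,cc["cx"]],[0,cc["fy"],cc["cy"]],[0,0,1]])
        uv=cv2.projectPoints(X,np.zeros(3),np.zeros(3),K,np.float64(cc["dist"]))[0][:,0].astype(np.float32)
        print(tt,cv2.remap(cc["image"].astype(np.float32),uv[:,0].reshape(1,-1),uv[:,1].reshape(1,-1),cv2.INTER_LINEAR)[0,:,0].round(0))
E
```

```text
tcp [ 0.5178 -0.1121  0.101 ] yaw_y 76.68 tilt 0.2 F [-1.7 -8.7 10.8] q6 -1.65 t 34.65 open 0.0139
delta tool [ 0.0026 -0.1747  0.0013]
turn -0.0004
(array([-0.004 ,  0.0755]), np.int64(79), np.float64(0.539)) (np.float64(0.0758), np.float64(0.0005)) (np.float64(0.0758), np.float64(0.0006))
(array([-0.0038,  0.0755]), np.int64(79), np.float64(0.538)) (np.float64(0.076), np.float64(0.0006)) (np.float64(0.0759), np.float64(0.0005))
(array([-0.0083,  0.0754]), np.int64(80), np.float64(0.538)) (np.float64(0.075), np.float64(0.0006)) (np.float64(0.0751), np.float64(0.0002))
(array([-0.0525,  0.0772]), np.int64(36), np.float64(0.493))
0.586 [55. 54. 55. 56. 61. 73. 84. 90. 83. 73. 59.]
0.59 [71. 71. 72. 75. 81. 87. 86. 79. 67. 56. 52.]
0.594 [98. 96. 96. 98. 99. 89. 75. 62. 55. 51. 51.]
```

```bash
python3 - <<'E'
from meas import *
def prof(cc,tt,ns):
    P=np.array([tt*t+x*n for x in ns]); X=np.c_[P,np.full(len(P),.07)]@cc["R"].T+cc["t"]
    K=np.array([[cc["fx"],0,cc["cx"]],[0,cc["fy"],cc["cy"]],[0,0,1]])
    uv=cv2.projectPoints(X,np.zeros(3),np.zeros(3),K,np.float64(cc["dist"]))[0][:,0].astype(np.float32)
    return cv2.remap(cc["image"].astype(np.float32),uv[:,0].reshape(1,-1),uv[:,1].reshape(1,-1),cv2.INTER_LINEAR)[0,:,0]
ns=np.arange(.054,.0981,.001)
for f,ts in(("scene92",np.arange(.6,.616,.004)),("scene0",np.arange(.6,.616,.004)),("top0",np.r_[np.arange(.6,.616,.004),np.arange(.45,.47,.004)])):
    c=load(f); print(f)
    for tt in ts:
        a=prof(c,tt,ns); h=(a[:6].mean()+a[-6:].mean())/2; i=np.where(a>h)[0][-1]
        print(tt.round(3),a[::4].round(0).astype(int),(ns[i]+.001*(a[i]-h)/(a[i]-a[i+1]) if i<len(a)-1 else -1).round(4))
E
```

```text
scene92
0.6 [128 130 132 128 126 107  72  51  50  50  51  50] 0.076
0.604 [136 135 137 135 133 107  69  52  49  48  51  48] 0.0754
0.608 [137 136 137 136 132 106  69  51  48  48  51  44] 0.0753
0.612 [137 136 136 137 131 105  70  50  49  50  49  48] 0.0753
0.616 [136 136 139 137 131 104  67  51  47  49  49  48] 0.0752
scene0
0.6 [100  96  95  96 106 102  80  67  60  53  49  46] 0.0796
0.604 [122 119 119 120 124 109  80  62  51  48  49  45] 0.0774
0.608 [131 130 130 132 127 108  78  56  48  47  46  46] 0.0766
0.612 [132 133 133 132 126 107  76  52  49  47  47  45] 0.0763
0.616 [132 132 132 132 126 105  73  52  48  47  47  45] 0.0759
top0
0.6 [145 141 140 148 156 143 101  84  84  84  83  82] 0.077
0.604 [173 171 172 173 172 150 103  85  82  84  81  82] 0.0758
0.608 [176 179 177 178 175 150 102  84  83  82  84  82] 0.0755
0.612 [177 178 178 177 174 149 102  84  83  83  82  83] 0.0755
0.616 [177 177 177 177 176 150 102  81  81  82  82  84] 0.0757
0.45 [178 177 177 178 174 150 104  87  86  85  86  86] 0.0757
0.454 [177 178 176 176 173 152 104  86  85  86  86  87] 0.0756
0.458 [180 178 178 178 175 151 103  87  86  85  86  85] 0.0757
0.462 [177 181 179 178 175 151 103  87  84  83  85  84] 0.0756
0.466 [179 178 179 178 175 152 106  86  86  85  83  85] 0.0758
```

```bash
python3 -c "
from look import *
go([.5178,-.1121,.1],76.7); print(robot.close_job())"
```

```text
tcp [ 0.5178 -0.1121  0.101 ] yaw_y 76.67 tilt 0.2 F [-2.2 -7.9 10.9] q6 -1.65 t 34.85 open 0.0139
delta tool [-0.     0.     0.001]
turn -0.0004
the job is handed in; nothing more can be done
None
```

I handed the job in at 34.9 s: the tall pillar is in the right pocket and the short one in the left, each beside its match. The plate is slid out and still held level on the shelf, with the red line within about 0.5 mm of the edge in the scene camera.

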